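# Index the pot capper and close the next lid

## Task

Close the next pot on the rotary capper: throw the cam lever over to draw the spring index pin, turn the dial one place anticlockwise (seen from above) by its spoke, and throw the lever back so that the pin drops fully home in the next hole. Then pull the press handle right down to push home the lid of the pot that has come under the press, and let the handle rise again. Do not touch the pots or their lids, and leave the other things on the counter where they are.

Things in the scene. Friction and masses are not known exactly. Their poses are not given: they have to be found in the camera images.
- capper: Grey hand-operated pot capper, fixed: base plate, flat aluminium dial (310 mm diameter, top 46 mm above the counter) and a press. Origin: on the dial's vertical axis at counter level; x points from the dial's centre to the press, z up. Press column at x 210 to 260 mm; its arm reaches in over the dial 182 to 285 mm high. Grey index pin block at x -26 to 26, y -238 to -120 mm, top 82 mm high.
- dial (a joint): Turn of the dial, rad, positive anticlockwise from above, 0 at the start. Index holes every 60 degrees (1.047 rad), one per nest. Pin drawn: turns with about 2 N at a ball and stays where left. Pin in a hole: locked. The round-nosed pin centres the dial if let drop within 0.02 rad of a hole; further off it rides on the dial's face and drops in when a hole comes under it.
- spoke_ball (a point): Centre of the 30 mm black ball on the end of the dial's left-hand turning spoke (12 mm steel rod), 180 mm from the dial's axis and 40 mm above the counter; it moves with the dial. Two more such spokes stand 120 degrees to either side.
- index_pin (a joint): Lift of the spring index pin, m: 0 fully home in a hole, about 0.007 riding on the dial's face, 0.010 held drawn by the cam lever.
- cam_lever (a joint): Cam lever on top of the index pin, rad: 0 leaning 35 degrees to the capper's -x side (pin released and sprung down), 1.22 leaning 35 degrees to the +x side (pin held drawn). Swings over the top in the capper's x-z plane about a pivot at capper x 0, y -140, z 92 mm (102 mm when drawn). Smooth; about 3 N at the knob pushes it over. It holds itself once right over.
- cam_lever_knob (a point): Centre of the 26 mm black knob at the end of the cam lever, 100 mm from its pivot (the arm is a 13 mm round steel rod); it moves with the lever. At the start it is 174 mm above the counter.
- press_lever (a joint): Hand lever of the press, rad: 0 up, 0.312 fully down on its stop (that closes a lid to the right depth). A spring lifts it again when it is let go. About 10 N at the handle while a lid closes.
- press_handle (a point): Middle of the black crossbar handle of the press lever: 26 mm diameter, 116 mm long, lying along the capper's y, over the robot's side of the dial, 305 mm above the counter when up and about 225 mm when down (pivot 187 mm along the capper's x, 262 mm high).
- press_point (a point): Point on the dial's top face exactly below the ram (85 mm along the capper's x, 46 mm high); it does not turn with the dial. Six ring-shaped nests on the dial, 60 degrees apart and 85 mm from its axis, hold the pots; one nest is under the press.
- lid_next (a joint): How far the lid of pot_next is pressed on, m: 0 proud, 0.007 fully home.
- lid_after (a joint): The same for pot_after.
- pot_next: White stoneware pot, 64 mm diameter, 72 mm high, with a blue 68 mm press-on lid standing 7 mm proud (top 82 mm above the pot's foot; 75 mm when home). Origin: centre of its foot. Stands loose in the nest one place clockwise of the press: the next to be closed.
- pot_after: Same kind of pot, lid also proud, in the nest one place further clockwise.
- pot_done1: Same kind of pot, lid already home, under the press at the start.
- pot_done2: Same, lid home, one place anticlockwise of the press at the start.
- pot_done3: Same, lid home, two places anticlockwise of the press at the start.
- milk_bottle: White bottle, 72 mm diameter, 210 mm high; bystander. Origin: centre of its foot, as for all bystanders.
- nut_jar: Glass jar, 76 mm diameter, 125 mm high; bystander.
- spare_pot: Empty open pot, 64 mm diameter, 72 mm high, standing on the counter; bystander.
- lid_stack: Stack of four lids, 68 mm diameter, 48 mm high; bystander.
- spoon: Spoon, 190 mm long, lying on the counter; bystander.
- cheese_board: Wooden board 150 x 240 mm with a wedge of cheese, 71 mm high over all; bystander.
Not all that is in view belongs to the job. Leave any green or purple look-alike of the pot_after alone.

How it is judged:
On the way, in this order (a step that is already met when the one before it is completed fails the run):
1. the index pin is drawn with its cam lever (value of joint index_pin above 0.009 m and value of joint cam_lever above 1 rad), for 0.2 s.
2. the dial is one place on and the pin is home in that hole (value of joint dial between 1.0172 and 1.0772 rad and value of joint index_pin below 0.002 m and value of joint cam_lever below 0.25 rad), for 0.2 s.
3. the lid of the pot under the press is pressed home (value of joint lid_next above 0.0055 m), for 0.1 s.
At the end, for the whole second after the job is handed in: Dial one place (60 degrees, within 0.03 rad) on, index pin home (within 2 mm), cam lever back (within 0.25 rad); pot_next under the press (within 6 mm), its lid home (within 1.5 mm), lid_after pressed under 3 mm, press handle up (within 0.04 rad), all five pots upright (within 0.1 rad) (all of step 2 and value of joint lid_next above 0.0055 m and value of joint lid_after below 0.003 m and value of joint press_lever below 0.04 rad and horizontal distance between pot_next and press_point below 0.006 m and angle between each of pot_next, pot_after, pot_done1, pot_done2, pot_done3's own z axis and vertical below 0.1 rad); the robot touches nothing.
It fails at once if the robot touches a pot or a lid on the dial (contact force between any of pot_next, pot_after, pot_done1, pot_done2, pot_done3 and the fingers above 1 N or contact force between any of pot_next, pot_after, pot_done1, pot_done2, pot_done3 and the arm above 1 N).
It fails at once if a pot on the dial tips over (angle between any of pot_next, pot_after, pot_done1, pot_done2, pot_done3's own z axis and vertical above 0.25 rad).
It fails at once if something else on the counter is moved by more than 30 mm (distance of any of milk_bottle, nut_jar, spare_pot, lid_stack, spoon, cheese_board from where it was at the start of the episode above 0.03 m).
It also fails if it takes over 72 s, if anything falls off the work surface, if the arm or the gripper's body presses on something with over 40 N, if the wrist force passes 120 N, or if a joint passes its speed limit or range.

## Robot

A 6-joint arm with a two-finger parallel gripper is mounted at the origin on the work surface. World frame = base frame: x ahead of the robot, y to its left, z up, the work surface at z = 0. Lengths are in m, angles in rad, forces in N, time in s.
With the tool pointing down it reaches from about 0.35 to 0.725 m from the base axis. Payload 6 kg.
Tool frame: the origin (TCP) lies between the finger pads; the fingertips stand finger_overhang ahead of it and the grasp point (between the pads) lies 2 mm behind it (finger_overhang is the distance from the TCP to the fingertips, in m); z points along the fingers, y is the line along which they close (so a half turn about z gives the same grasp; the last joint's range is limited). The gripper opens to 85 mm and grips with 20 to 120 N. Pads are 22 mm wide; open, the fingers measure 114 mm over their backs; the gripper's body (76 mm by 85 mm) begins 54 mm behind the grasp point. The pads swing forward as they close: fully open they stand 13 mm farther back than shut.
Start: joints at [1.473, 0.04, 0.085, 0, -1.615, -0.334], TCP at [0.251, 0.545, 0.248] pointing down, gripper open.
Joint ranges: [-2.56, 2.56], [-1.29, 2.01], [-1.08, 1.49], [-3.29, 1.98], [-2.81, -0.18], [-2.99, 2.99]. Speed limits (rad/s): [2.57, 2.57, 3.01, 3.14, 3.14, 3.14].

## Interface

Orientations are given as a unit quaternion [x, y, z, w].
In Python, from cell import * gives the robot as it stands.
- The arm moves only by the tool servo_tool, never from a script. Its argument "series" is a list that holds one entry, the list of rows, each a list of 4 numbers: the shift along the tool's x, y, z in mm, then the turn about the tool's z in rad. In form: [[[x, y, z, spin], ...]]. A call has 1 to 20 rows; each row is the pose to reach, as a shift and turn from the pose commanded when the call began, along the tool's axes at that moment; what a row does not reach only later rows make up. A row lasts 1/8 s, in which the tool goes at most 62.5 mm and 10.7 degrees, less where a joint would pass 70% of its speed; a pose out of reach is approached as far as the arm can. A call with a gripper value outside its range is refused whole. "fingers" is the finger opening in mm, from 0 to 85.4, set as the call begins (left out, the last holds). The fingers move at their own pace and stop on an object; the grip force is fixed at half the most. Time passes only in rows, so rows that repeat a pose let the fingers close. It gives the time, the measured TCP pose, the force, the opening and the grip force at its end, in the units of the state.
- get_obs(): the state, without advancing time (a new reading comes with each control period).
- read_camera(name): name is "scene" or "top" or "wrist"; returns (picture, depth): 384x512x3 uint8, red, green, blue; 384x512 float32, m along the optical axis (not along the pixel's ray), 0 where there is no reading.
- camera_info(name): a dict with "vfov" (degrees; the focal length in pixels is half the picture's height over the tangent of half this angle, whatever the lens; pixels are square), "cx", "cy" (the principal point, pixels), "origin" and "orientation" of the camera in the world; the wrist camera has in their place "T_tool_cam" (4x4, takes a point from camera to tool coordinates, whose origin is the TCP and whose axes are the flange's). Camera axes: x right, y up, looking along -z (the intrinsics and any distortion apply to the point x, -y, -z); pixel columns grow to the right and rows downward; lengths in m; the calibration is good to about 2 mm. A picture is of the moment at which its call begins: read the wrist's pose just before it. camera_info takes no time and is no camera call.
- sign_off(): hands the job in; it is judged then, once.
The state is a dict: "clock": time; "joint_positions": joint angles; "joint_vel": joint speeds; "joint_torque": joint torques, N m; "position": TCP position; "tcp_rot": TCP orientation; "force": force on the tool from outside, world axes, zero at the start; "ft_torque": the same for the moment, N m; "gripper_width": finger opening in m; "gripper_force": force on a finger pad.
Only numpy, scipy, OpenCV 4.12 (cv2) and the standard library are available. Lean on these libraries where they do the work, as an engineer would, in place of code of your own. Each camera call takes 0.05 s, during which the arm holds its last target. There are 200 camera calls.

## Working session

There is one attempt and no reset: what is moved stays moved. The work goes in short steps, Python scripts to look and compute and a tool call to move; the robot and the scene stay as the last step left them, time stands still between calls to the robot, and variables do not carry over. Pictures are saved under pics/ and viewed, at most 10 in all, crops included, and the job is handed in when it is done.

Besides the shell and the picture viewer there is one more tool, called after "Request:" as a command line: name --argument value ..., lists and objects as JSON in quotes. servo_tool: Moves the arm, as the interface text tells. Its arguments: {"type":"object","properties":{"series":{"type":"array","items":{"type":"array","items":{"type":"array","items":{"type":"number"}}}},"fingers":{"type":"number"}},"required":["series"]}

```bash
mkdir -p pics; ls; cat > h.py <<'E'
from cell import *
import numpy as np, cv2
from scipy.spatial.transform import Rotation as R
def snap(n,f=None):
    o=get_obs(); im,d=read_camera(n)
    if f: cv2.imwrite('pics/'+f,im[:,:,::-1])
    return o,im,d
def campose(n,o=None):
    c=camera_info(n)
    if n=='wrist':
        T=np.eye(4);T[:3,:3]=R.from_quat(o['tcp_rot']).as_matrix();T[:3,3]=o['position']
        T=T@np.array(c['T_tool_cam'])
    else:
        T=np.eye(4);T[:3,:3]=R.from_quat(c['orientation']).as_matrix();T[:3,3]=c['origin']
    return c,T
def ray(n,u,v,o=None):
    c,T=campose(n,o); f=192/np.tan(np.radians(c['vfov']/2))
    p=np.stack([(np.asarray(u)-c['cx'])/f,-(np.asarray(v)-c['cy'])/f,-np.ones(np.shape(u))],-1)
    return T[:3,3],p@T[:3,:3].T
def pts(n,u,v,d,o=None):
    a,r=ray(n,u,v,o); return a+r*np.asarray(d)[...,None]
def plane(n,u,v,z,o=None):
    a,r=ray(n,u,v,o); return a+r*((z-a[2])/r[...,2])[...,None]
def proj(n,P,o=None):
    c,T=campose(n,o); f=192/np.tan(np.radians(c['vfov']/2))
    q=(np.asarray(P)-T[:3,3])@T[:3,:3]
    return np.stack([c['cx']+f*q[...,0]/-q[...,2], c['cy']+f*q[...,1]/q[...,2]],-1)
E
python3 - <<'E'
from h import *
for n in ('scene','top','wrist'): print(camera_info(n)); 
a=snap('scene')[1]; b=snap('top')[1]
for n,i in(('scene',a),('top',b)): cv2.imwrite(f'pics/{n}0.png',cv2.resize(i,(800,600))[:,:,::-1])
o=get_obs();print(o)
E
```

```text
pics
{'vfov': 57.03391850130612, 'cx': 254.13579565421392, 'cy': 197.3715444670963, 'origin': array([ 0.99266427, -0.69038836,  1.05015871]), 'orientation': array([0.34067258, 0.11395384, 0.29937816, 0.88392841])}
{'vfov': 53.727462928176486, 'cx': 258.52239913916554, 'cy': 184.14415497953496, 'origin': array([ 0.36317152, -0.08080511,  1.33786853]), 'orientation': array([ 0.04865234, -0.04637458, -0.69728592,  0.71363484])}
{'vfov': 65.54684508001249, 'cx': 257.96189159729596, 'cy': 191.51969758590985, 'T_tool_cam': array([[-6.51041564e-04,  9.63346318e-01,  2.68260036e-01,
         6.91196975e-02],
       [ 9.99999706e-01,  5.18246847e-04,  5.65832252e-04,
         1.09891650e-03],
       [ 4.06067499e-04,  2.68260326e-01, -9.63346372e-01,
        -1.25690338e-01],
       [ 0.00000000e+00,  0.00000000e+00,  0.00000000e+00,
         1.00000000e+00]])}
{'clock': 0.1, 'joint_positions': array([ 1.47269602e+00,  4.07904990e-02,  8.38780019e-02, -4.10088504e-04,
       -1.61552139e+00, -3.33674980e-01]), 'joint_vel': array([ 0.00085817, -0.00140369,  0.00199848,  0.00073194, -0.00078826,
       -0.00073442]), 'joint_torque': array([-6.18157457e-03, -3.69348550e+01,  3.48281944e+01,  6.95198402e+00,
       -4.59930656e-03, -1.86893786e-06]), 'position': array([0.25092108, 0.54470218, 0.24733842]), 'tcp_rot': array([ 9.76788213e-01, -2.14205684e-01, -1.07208323e-04,  8.37178409e-04]), 'force': array([ 0.3864373 , -0.75345055, -0.2878607 ]), 'ft_torque': array([ 0.01221367,  0.00106189, -0.02786652]), 'gripper_force': 0.0, 'gripper_width': 0.08520351518780671}
```

View pics/scene0.png

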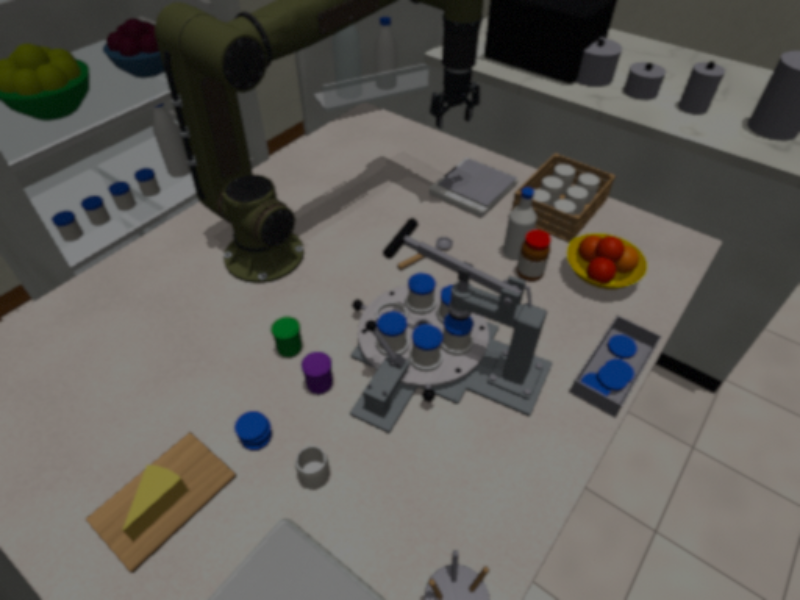

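View pics/top0.png

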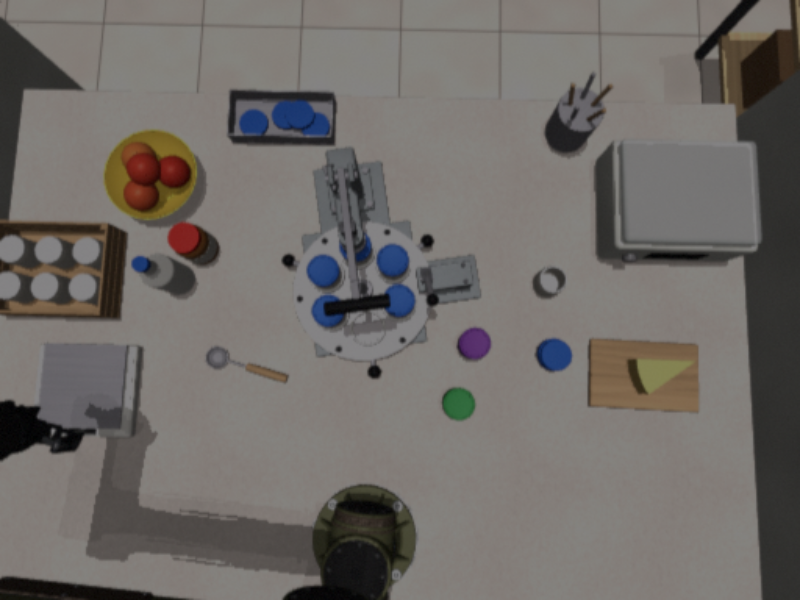

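The top view (800×600) shows:
- dial centre near (364,290)
- spoke balls at (288,260), (427,240) and (374,371)
- cam knob near (432,300)
- press handle from (325,308) to (390,300)
- index pin block at (448,280)

Next I measure these positions.

```bash
cat > m.py <<'E'
from h import *
o,im,d=snap('top'); s=512/800
def blob(x,y,r=9,th=50):
    x,y=x*s,y*s; vv,uu=np.mgrid[int(y-r):int(y+r)+1,int(x-r):int(x+r)+1]
    m=(im[vv,uu].max(-1)<th).astype(np.uint8)
    n,l,st,c=cv2.connectedComponentsWithStats(m)
    k=1+np.argmax(st[1:,4]); k_=l==k
    return c[k]+[uu[0,0],vv[0,0]], st[k,4], uu[k_],vv[k_],d[vv,uu][k_]
B=[]
for n,x,y,z in(('L',288,260,.04),('R',427,240,.04),('N',374,371,.04),('knob',432,300,.174)):
    c,a,u,v,dd=blob(x,y)
    P=plane('top',c[0],c[1],z); print(n,c,a,P.round(4),'depth pts',np.median(pts('top',u,v,dd),0).round(4)); B.append(P)
A=np.array(B[:3]); M=np.c_[2*A[:,:2],np.ones(3)]; q=np.linalg.solve(M,(A[:,:2]**2).sum(1)); C=q[:2]
print('centre',C,'radii',np.hypot(*(A[:,:2]-C).T), 'ang',np.degrees(np.arctan2(*(A[:,:2]-C).T[::-1])))
# handle
vv,uu=np.mgrid[180:205,195:260]; P=pts('top',uu,vv,d[180:205,195:260]); m=(im[180:205,195:260].max(-1)<60)&(P[...,2]>.28)&(P[...,2]<.34)
p=P[m]; print('handle n',m.sum(),p.mean(0),p.min(0),p.max(0)); w,V=np.linalg.eigh(np.cov(p[:,:2].T)); print(V[:,1])
uvh=np.array([uu[m].mean(),vv[m].mean()]); print('handle plane',plane('top',*uvh,.305))
# blue lids
hsv=cv2.cvtColor(im,cv2.COLOR_RGB2HSV); mb=cv2.inRange(hsv,(105,150,60),(125,255,255))
vv,uu=np.nonzero(mb[130:230,180:290]); vv+=130;uu+=180; P=pts('top',uu,vv,d[vv,uu])
n,l,st,c=cv2.connectedComponentsWithStats(mb[130:230,180:290])
for k in range(1,n):
    if st[k,4]>60:
        cc=c[k]+[180,130]; q=plane('top',cc[0],cc[1],.125); r=q[:2]-C; print('lid',st[k,4],q.round(3),np.hypot(*r).round(3),np.degrees(np.arctan2(r[1],r[0])).round(1))
E
python3 m.py
```

```text
L [184.26666667 166.46666667] 45 [0.5948 0.1851 0.04  ] depth pts [0.5936 0.1828 0.0525]
R [273.06818182 153.95454545] 44 [ 0.6463 -0.1229  0.04  ] depth pts [ 0.6429 -0.1223  0.0513]
N [239.36 237.5 ] 50 [ 0.3547 -0.0139  0.04  ] depth pts [ 0.3547 -0.0135  0.0515]
knob [276.57142857 191.18367347] 49 [ 0.4999 -0.1315  0.174 ] depth pts [ 0.4986 -0.1299  0.1838]
centre [0.5321557  0.01634408] radii [0.18000916 0.18000916 0.18000916] ang [  69.6352848   -50.65973917 -170.34343307]
handle n 359 [0.47059105 0.0061166  0.31570422] [ 0.45248255 -0.05068153  0.30477492] [0.49094535 0.06306501 0.32145288]
[-0.16753552  0.98586604]
handle plane [0.47170692 0.00704689 0.305     ]
lid 304 [ 0.585 -0.049  0.125] 0.084 -51.0
lid 302 [0.56  0.094 0.125] 0.083 70.3
lid 271 [ 0.502 -0.067  0.125] 0.088 -110.1
lid 202 [0.474 0.086 0.125] 0.091 129.8
```

```bash
cat >> h.py <<'E'
C=np.array([.532,.0163]); A0=np.radians(9.65); ex=np.array([np.cos(A0),np.sin(A0)]); ey=np.array([-ex[1],ex[0]])
def cw(x,y,z): return np.r_[C+x*ex+y*ey,z]
def go(P,yaw=None,o=None):
    o=o or get_obs(); Rm=R.from_quat(o['tcp_rot']).as_matrix(); y0=np.arctan2(Rm[1,0],Rm[0,0])
    s=0 if yaw is None else -((np.radians(yaw)-y0+np.pi)%(2*np.pi)-np.pi)
    return ((np.asarray(P)-o['position'])@Rm*1000).round(1), round(float(s),3)
E
python3 - <<'E'
import cell
from h import *
print([ (k,getattr(cell,k)) for k in dir(cell) if 'over' in k.lower() or k.isupper()], [k for k in dir(cell) if k[0]!='_'])
print(go([.251,.545,.42],-80.35), go(cw(-57,-140,.42),-80.35))
E
```

```text
[('finger_overhang', 0.017)] ['PlanningError', 'camera_info', 'finger_overhang', 'get_obs', 'read_camera', 'sign_off']
(array([-1.000e-01, -0.000e+00, -1.725e+02]), 0.971) (array([3.252090e+04, 1.480856e+05, 3.170000e+01]), 0.971)
```

```bash
python3 - <<'E'
from h import *
print(go(cw(-.057,-.14,.42),-80.35))
E
```

```text
(array([ 508.5,  510.3, -171.7]), 0.971)
```

Request:
servo_tool --series '[[[0,0,-60,0.18],[0,0,-120,0.36],[0,0,-172,0.54]]]' --fingers 55

```text
clock: 0.52
position: [0.2511, 0.5445, 0.4226]
tcp_rot: [0.883, -0.47, -0.0, -0.0]
force: [0.3, 0.7, 1.0]
gripper_width: 0.0549
gripper_force: 0.0
```

```bash
python3 - <<'E'
from h import *
print(go(cw(-.057,-.14,.42),-80.35))
E
```

```text
(array([699.1, 171.9,   2.1]), 0.425)
```

Request:
servo_tool --series '[[[55,13,0,0.1],[110,27,0,0.2],[165,41,0,0.3],[220,54,0,0.425],[275,68,0,0.425],[330,81,0,0.425],[385,95,0,0.425],[440,108,0,0.425],[495,122,0,0.425],[550,135,0,0.425],[605,149,0,0.425],[660,162,0,0.425],[699,172,2,0.425],[699,172,2,0.425],[699,172,2,0.425]]]'

```text
clock: 2.4
position: [0.503, -0.1293, 0.4182]
tcp_rot: [0.766, -0.643, -0.0, 0.0]
force: [0.1, 0.1, -1.1]
gripper_width: 0.0548
gripper_force: 0.0
```

```bash
python3 - <<'E'
from h import *
o,im,d=snap('wrist','w1.png'); print(o['position'],go(cw(-.057,-.14,.172),-80.35,o), proj('wrist',cw(-.0574,-.14,.174),o), proj('wrist',cw(0,0,.046),o), o['joint_positions'])
for x in(-.057,0,.057): print(cw(x,-.14,.17))
E
```

```text
[ 0.50304489 -0.12925374  0.41816662] (array([  1.3,   4. , 246.2]), 0.005) [261.74339419 164.74937749] [228.19357079 228.67851109] [ 1.36490473e-01 -8.66146519e-02  2.76142302e-01 -1.68168734e-06
 -1.93398695e+00  3.71303643e-02]
[ 0.49927462 -0.13127388  0.17      ]
[ 0.55546808 -0.12171902  0.17      ]
[ 0.61166154 -0.11216416  0.17      ]
```

View pics/w1.png

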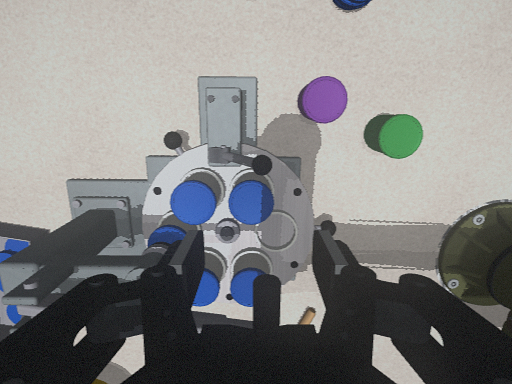

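Request:
servo_tool --series '[[[1,4,60,0.005],[1,4,120,0.005],[1,4,180,0.005],[1,4,220,0.005],[1,4,246,0.005],[1,4,246,0.005],[1,4,246,0.005]]]'

```text
clock: 3.32
position: [0.5, -0.1306, 0.1744]
tcp_rot: [0.765, -0.644, 0.001, -0.001]
force: [-0.1, -1.2, 0.2]
gripper_width: 0.0552
gripper_force: 0.0
```

```bash
python3 - <<'E'
from h import *
o=get_obs(); print(o['position'],o['force'],go(cw(-.057,-.14,.172),-80.35,o))
E
```

```text
[ 0.50003212 -0.13060178  0.17435404] [-0.08206225 -1.19574474  0.1867477 ] (array([0.5, 0.9, 2.4]), 0.002)
```

Request:
servo_tool --series '[[[0,-15,0,0],[0,-28,-5,0],[0,-40,-10,0],[0,-52,-15,0],[0,-65,-19,0],[0,-78,-21,0],[0,-90,-21,0],[0,-100,-19,0],[0,-110,-16,0],[0,-118,-13,0],[0,-124,-10,0],[0,-128,-9,0],[0,-130,-9,0],[0,-130,-9,0],[0,-130,-9,0]]]'

```text
clock: 5.2
position: [0.6239, -0.1101, 0.1809]
tcp_rot: [0.764, -0.645, -0.003, 0.004]
force: [-16.4, -0.1, 5.7]
gripper_width: 0.0551
gripper_force: 8.2
```

```bash
python3 - <<'E'
from h import *
o=get_obs(); print(o['position'],o['force'],(o['position'][:2]-C)@np.c_[ex,ey])
o,im,d=snap('wrist'); snap('scene','s2.png')
cv2.imwrite('pics/s2c.png',cv2.resize(read_camera('scene')[0][130:310,190:380],None,fx=3,fy=3)[:,:,::-1])
E
```

```text
[ 0.62394034 -0.11013586  0.1809341 ] [-16.42614762  -0.14604777   5.74139068] [ 0.06944507 -0.14005869]
```

View pics/s2c.png

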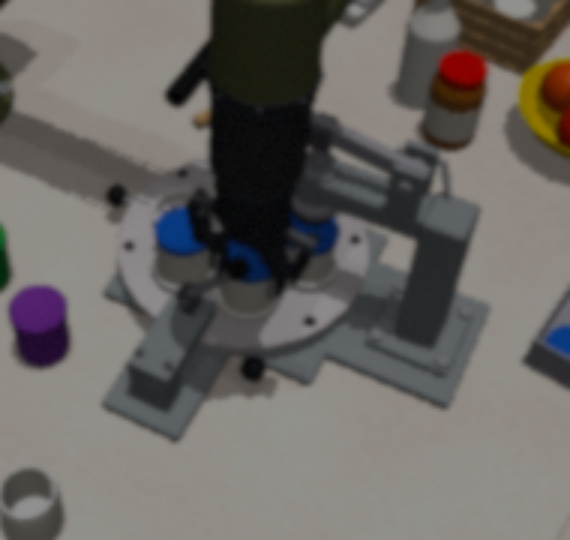

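Request:
servo_tool --series '[[[0,12,0,0],[0,12,0,0],[0,12,-50,0],[0,12,-110,0],[0,12,-170,0],[0,12,-230,0],[0,12,-240,0]]]'

```text
clock: 6.22
position: [0.6162, -0.1115, 0.427]
tcp_rot: [0.764, -0.645, 0.004, -0.003]
force: [0.3, -0.0, -0.2]
gripper_width: 0.055
gripper_force: 0.0
```

```bash
python3 - <<'E'
from h import *
o,im,d=snap('wrist','w2.png')
print(o['position'],o['force'],go(cw(.092,.1593,.42),72,o), proj('wrist',cw(.0574,-.14,.184),o))
E
```

```text
[ 0.61624439 -0.111548    0.42697101] [ 0.26606845 -0.00961898 -0.21121762] (array([-299.5,  -30.3,    6.7]), -2.659) [263.4431557  166.47116641]
```

View pics/w2.png

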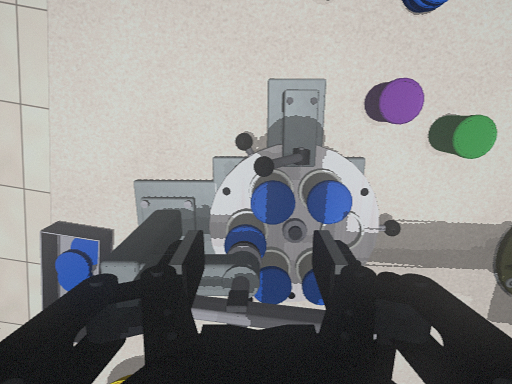

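The knob now sits at (263,166), exactly where the fully thrown position projects, so the pin is drawn. Next is the left ball.

Request:
servo_tool --series '[[[-20,-2,6,-0.18],[-40,-4,6,-0.36],[-60,-6,6,-0.54],[-80,-8,6,-0.72],[-100,-10,6,-0.9],[-120,-12,6,-1.08],[-140,-14,6,-1.26],[-160,-16,6,-1.44],[-180,-18,6,-1.62],[-200,-20,6,-1.8],[-220,-22,6,-1.98],[-240,-24,6,-2.16],[-260,-26,6,-2.34],[-280,-28,6,-2.5],[-299,-30,7,-2.66],[-299,-30,7,-2.66],[-299,-30,7,-2.66],[-299,-30,7,-2.66]]]' --fingers 65

```text
clock: 8.52
position: [0.5951, 0.1881, 0.4142]
tcp_rot: [0.809, 0.588, -0.0, 0.0]
force: [-0.4, -1.0, 0.3]
gripper_width: 0.0647
gripper_force: 0.0
```

```bash
python3 - <<'E'
from h import *
o,im,d=snap('wrist','w3.png')
print(o['position'],o['joint_positions'],go(cw(.092,.1593,.043),72,o), proj('wrist',cw(.09,.1559,.04),o))
E
```

```text
[0.5950576  0.18805356 0.41421228] [ 6.26494954e-01  1.95371835e-01  5.62255431e-01  1.55179480e-04
 -1.93774101e+00  2.20069340e+00] (array([  1. ,   0.6, 371.2]), -0.0) [257.76432852 151.85499878]
```

View pics/w3.png

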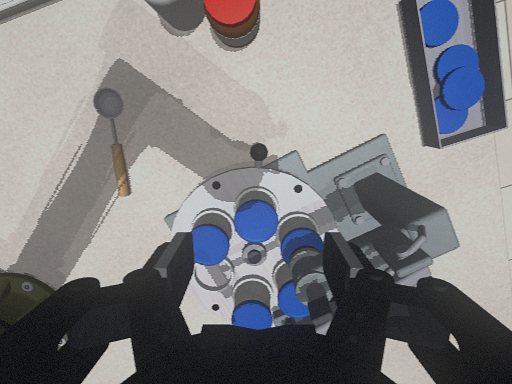

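Request:
servo_tool --series '[[[1,1,60,0],[1,1,120,0],[1,1,180,0],[1,1,240,0],[1,1,290,0],[1,1,330,0],[1,1,355,0],[1,1,371,0],[1,1,371,0],[1,1,371,0]]]'

```text
clock: 9.82
position: [0.597, 0.1894, 0.0449]
tcp_rot: [0.809, 0.588, 0.001, 0.0]
force: [-0.1, 0.1, 0.3]
gripper_width: 0.0649
gripper_force: 0.0
```

Request:
servo_tool --series '[[[0,0,0,0],[0,0,0,0],[0,0,0,0],[0,0,0,0],[0,0,0,0],[0,0,0,0]]]' --fingers 20

```text
clock: 10.58
position: [0.5967, 0.1894, 0.0445]
tcp_rot: [0.809, 0.588, 0.001, 0.0]
force: [-1.2, -0.4, 5.8]
gripper_width: 0.0264
gripper_force: 58.8
```

```bash
python3 - <<'E'
from h import *
o=get_obs(); p=o['position']; q=(p[:2]-C)@np.c_[ex,ey]; a0=np.arctan2(q[1],q[0]); r=np.hypot(*q)
print(p,o['gripper_width'],o['force'],np.degrees(a0),r)
for i in range(1,13):
    a=a0+np.pi/3*i/12; print(go(cw(r*np.cos(a),r*np.sin(a),p[2]),72+48*i/12,o))
E
```

```text
[0.59671523 0.18940065 0.0445186 ] 0.026416047582369307 [-1.19664489 -0.42211175  5.81610535] 59.85129236596893 0.1848023209576308
(array([  0. , -16.1,  -0. ]), -0.068)
(array([ -1.4, -32.2,  -0. ]), -0.138)
(array([ -4.1, -48.1,  -0.1]), -0.208)
(array([ -8.3, -63.6,  -0.1]), -0.278)
(array([-13.8, -78.8,  -0.1]), -0.347)
(array([-20.5, -93.4,  -0.1]), -0.417)
(array([ -28.6, -107.4,   -0.2]), -0.487)
(array([ -37.8, -120.6,   -0.2]), -0.557)
(array([ -48.2, -133. ,   -0.2]), -0.627)
(array([ -59.5, -144.4,   -0.2]), -0.696)
(array([ -71.9, -154.8,   -0.3]), -0.766)
(array([ -85.1, -164.1,   -0.3]), -0.836)
```

Request:
servo_tool --series '[[[0,-8,0,-0.034],[0,-16,0,-0.068],[-1,-24,0,-0.103],[-1.4,-32,0,-0.138],[-2.5,-40,0,-0.173],[-4,-48,0,-0.208],[-6,-56,0,-0.243],[-8,-63.5,0,-0.278],[-11,-71,0,-0.312],[-14,-79,0,-0.347],[-17,-86,0,-0.382],[-20.5,-93.5,0,-0.417],[-24.5,-100,0,-0.452],[-28.5,-107.5,0,-0.487],[-33,-114,0,-0.522],[-38,-120.5,0,-0.557],[-43,-127,0,-0.592],[-48,-133,0,-0.627]]]'

```text
clock: 12.82
position: [0.4548, 0.1864, 0.0444]
tcp_rot: [0.586, 0.81, 0.002, -0.0]
force: [0.4, 13.5, 5.2]
gripper_width: 0.027
gripper_force: 61.2
```

```bash
python3 - <<'E'
from h import *
o=get_obs(); p=o['position']; q=(p[:2]-C)@np.c_[ex,ey]; r=.184
print(p,o['gripper_width'],o['force'],np.degrees(np.arctan2(q[1],q[0])),np.hypot(*q),o['joint_positions'][5])
for t in(110,115,120,121,122):
    a=np.radians(t); print(t,go(cw(r*np.cos(a),r*np.sin(a),p[2]),min(t,120),o))
E
```

```text
[0.45481627 0.18642601 0.04437192] 0.026961381447035106 [ 0.37402025 13.46555703  5.1852777 ] 104.75311503104757 0.18681592192615054 2.6604235194034302
110 (array([ -5.4, -16.3,  -0.1]), -0.031)
115 (array([ -9.3, -31.9,  -0.1]), -0.119)
120 (array([-14.5, -47.1,  -0.2]), -0.206)
121 (array([-15.7, -50.1,  -0.2]), -0.206)
122 (array([-16.9, -53. ,  -0.2]), -0.206)
```

Request:
servo_tool --series '[[[-1.5,-8,0,-0.035],[-4,-16,0,-0.07],[-6,-24,0,-0.105],[-9,-32,0,-0.14],[-11.5,-40,0,-0.17],[-14,-47,0,-0.2],[-14,-47,0,-0.2],[-14,-47,0,-0.2]]]'

```text
clock: 13.82
position: [0.4142, 0.1562, 0.0429]
tcp_rot: [0.504, 0.864, -0.001, -0.0]
force: [0.0, -0.9, 1.9]
gripper_width: 0.0268
gripper_force: 63.8
```

```bash
cat > dial.py <<'E'
from h import *
o,im,d=snap('top'); 
# other two balls: expected capper angles -60+60=0 (under press) and 180+60=240
for t in(120,240,0):
    a=np.radians(t); u,v=proj('top',cw(.18*np.cos(a),.18*np.sin(a),.04)); x,y=int(u),int(v)
    vv,uu=np.mgrid[y-9:y+10,x-9:x+10]; m=(im[vv,uu].max(-1)<50).astype(np.uint8)
    n,l,st,c=cv2.connectedComponentsWithStats(m)
    for k in range(1,n):
        if st[k,4]>20:
            P=plane('top',*(c[k]+[x-9,y-9]),.04); q=(P[:2]-C)@np.c_[ex,ey]; print(t,st[k,4],np.degrees(np.arctan2(q[1],q[0]))%360,np.hypot(*q))
p=o['position']; q=(p[:2]-C)@np.c_[ex,ey]
print(p,o['gripper_width'],o['force'],np.degrees(np.arctan2(q[1],q[0])),np.hypot(*q))
E
python3 dial.py
```

```text
120 275 117.7528083007923 0.1863861240999974
240 46 240.7254609050375 0.17913697252981112
[0.41420403 0.15624801 0.04291843] 0.026823467430104414 [ 0.03131586 -0.90051089  1.91408072] 120.43773436058108 0.18292440406053706
```

Request:
servo_tool --series '[[[0,1.5,0,0],[0,1.5,0,0],[0,1.5,0,0]]]'

```text
clock: 14.25
position: [0.416, 0.1575, 0.0433]
tcp_rot: [0.504, 0.864, 0.0, 0.0]
force: [-0.3, 0.8, 2.7]
gripper_width: 0.0269
gripper_force: 63.3
```

Request:
servo_tool --series '[[[0,0,0,0],[0,0,0,0],[0,0,0,0],[0,0,0,0]]]' --fingers 65

```text
clock: 14.75
position: [0.4158, 0.1572, 0.0432]
tcp_rot: [0.504, 0.864, -0.0, 0.0]
force: [0.6, 0.6, 0.4]
gripper_width: 0.0649
gripper_force: 0.0
```

Request:
servo_tool --series '[[[0,0,-40,0],[0,0,-90,0],[0,0,-150,0],[0,0,-210,0],[0,0,-270,0],[0,0,-330,0],[0,0,-375,0],[0,0,-375,0]]]'

```text
clock: 15.75
position: [0.4164, 0.1573, 0.4221]
tcp_rot: [0.504, 0.864, 0.003, 0.001]
force: [0.3, 0.0, -0.1]
gripper_width: 0.065
gripper_force: 0.0
```

```bash
python3 dial.py; python3 - <<'E'
from h import *
print(go(cw(.05,-.14,.42),-80.35), get_obs()['position'])
# refine with wrist camera on the ball
o,im,d=snap('wrist'); u,v=proj('wrist',cw(-.09,.1559,.04),o); print(u,v)
x,y=int(u),int(v); m=(im[y-25:y+26,x-25:x+26].max(-1)<50).astype(np.uint8); n,l,st,c=cv2.connectedComponentsWithStats(m)
for k in range(1,n):
    if st[k,4]>60:
        P=plane('wrist',*(c[k]+[x-25,y-25]),.04,o); q=(P[:2]-C)@np.c_[ex,ey]; print(st[k],np.degrees(np.arctan2(q[1],q[0])),np.hypot(*q))
E
```

```text
120 51 119.86537313499927 0.1799138370411446
240 49 240.08203549968857 0.1795825919155312
[0.41637255 0.15729471 0.42210552] 0.0650166566188238 [ 0.26913405  0.04904127 -0.09748509] 119.70461719781228 0.1823436726399857
(array([-328.7,   31. ,   -0.6]), -2.796) [0.41610511 0.1575974  0.41958241]
257.29105780008837 151.3662673631065
```

Request:
servo_tool --series '[[[-17,2,0,0.18],[-34,3,0,0.36],[-51,5,0,0.54],[-68,6,0,0.72],[-85,8,0,0.9],[-102,10,0,1.08],[-119,11,0,1.26],[-136,13,0,1.44],[-153,14,0,1.62],[-170,16,0,1.8],[-187,18,0,1.98],[-204,19,0,2.16],[-221,21,0,2.34],[-238,22,0,2.52],[-255,24,0,2.7],[-272,26,0,2.88],[-290,28,0,3.06],[-310,30,0,3.24],[-329,31,0,3.4],[-329,31,0,3.487]]]' --fingers 55

```text
clock: 18.35
position: [0.6051, -0.1146, 0.4155]
tcp_rot: [0.763, -0.647, -0.002, 0.002]
force: [-0.3, 0.7, -0.3]
gripper_width: 0.0547
gripper_force: 0.0
```

```bash
python3 - <<'E'
from h import *
o=get_obs(); print(o['position'],go(cw(.057,-.14,.182),-80.35,o), o['joint_positions'])
E
```

```text
[ 0.6051211  -0.11459462  0.41546799] (array([ -1.2,  -7.9, 233.4]), -0.004) [ 1.37356250e-01  1.77206098e-01  5.44113182e-01 -4.18549659e-04
 -1.94222908e+00  2.65972746e-02]
```

Request:
servo_tool --series '[[[-1,-8,60,0],[-1,-8,120,0],[-1,-8,180,0],[-1,-8,215,0],[-1,-8,234,0],[-1,-8,234,0],[-1,-8,234,0]]]'

```text
clock: 19.23
position: [0.6132, -0.1117, 0.1864]
tcp_rot: [0.764, -0.645, 0.001, -0.001]
force: [-0.9, -0.8, 0.6]
gripper_width: 0.0548
gripper_force: 0.0
```

Request:
servo_tool --series '[[[0,15,0,0],[0,28,-4,0],[0,40,-8,0],[0,52,-11,0],[0,65,-11,0],[0,78,-9,0],[0,90,-6,0],[0,100,-2,0],[0,110,2,0],[0,118,5,0],[0,124,8,0],[0,128,9,0],[0,130,9,0],[0,130,9,0],[0,130,9,0]]]'

```text
clock: 21.1
position: [0.4852, -0.1332, 0.1761]
tcp_rot: [0.764, -0.645, 0.001, -0.001]
force: [4.6, 0.7, 2.5]
gripper_width: 0.0548
gripper_force: 2.7
```

```bash
python3 - <<'E'
from h import *
o=get_obs(); print(o['position'],o['force'],(o['position'][:2]-C)@np.c_[ex,ey])
E
```

```text
[ 0.48518782 -0.13319962  0.17605331] [4.5834095  0.74278941 2.50451565] [-0.07121029 -0.13953713]
```

Request:
servo_tool --series '[[[0,-3,0,0],[0,-13,0,0],[0,-13,-50,0],[0,-13,-110,0],[0,-13,-170,0],[0,-13,-230,0],[0,-13,-244,0],[0,-13,-244,0]]]'

```text
clock: 22.1
position: [0.4976, -0.1311, 0.4195]
tcp_rot: [0.764, -0.645, -0.0, 0.0]
force: [-0.1, -1.1, -0.9]
gripper_width: 0.0548
gripper_force: 0.0
```

```bash
python3 dial.py; python3 - <<'E'
from h import *
o,im,d=snap('wrist'); print(o['position'])
for z in(.174,.181):
  u,v=proj('wrist',cw(-.0574,-.14,z),o); x,y=int(u),int(v); print('expect',z,u,v)
m=(im[y-25:y+26,x-25:x+26].max(-1)<50).astype(np.uint8); n,l,st,c=cv2.connectedComponentsWithStats(m)
for k in range(1,n):
    if st[k,4]>60:
        uu=c[k]+[x-25,y-25]; P=plane('wrist',*uu,.174,o); print(st[k],uu,(P[:2]-C)@np.c_[ex,ey]); mm=l==k
        vv,ww=np.nonzero(mm); print('top z',np.percentile(pts('wrist',ww+x-25,vv+y-25,d[vv+y-25,ww+x-25],o)[:,2],[50,90,97]), 'exp', .187)
print(go(cw(-.064,0,.42),None,o),go(cw(-.064,0,.303),-80.35,o))
cv2.imwrite('pics/w4.png',im[:,:,::-1])
E
```

```text
240 86 243.10629203952917 0.18089552972282716
[ 0.49760535 -0.13108901  0.41950227] 0.0547947851179407 [-0.12943206 -1.05334578 -0.94148643] -112.78545241236233 0.15134897797785563
[ 0.49749249 -0.13091924  0.41805305]
expect 0.174 256.8203967560543 165.19728687766096
expect 0.181 256.815912960586 166.23962079154956
(array([-139.4,    5.2,   -1.9]), 0.0) (array([-139.3,    4.9,  115.1]), 0.001)
```

View pics/w4.png

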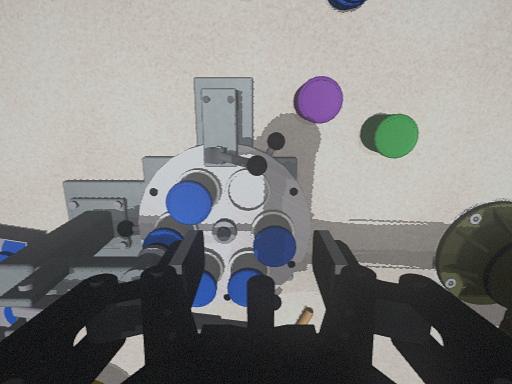

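Knob is back at (257,165) and the dial has moved one place, with a spoke ball at (276,141). Now I check from knob height that the pin is home.

```bash
python3 - <<'E'
from h import *
o,im,d=snap('wrist')
for n,z,(x,y) in(('knob',.174,(257,165)),('ball',.04,(276,141))):
    m=(im[y-11:y+12,x-11:x+12].max(-1)<75); 
    cnt=max(cv2.findContours(m.astype(np.uint8),0,1)[0],key=cv2.contourArea); (u,v),r=cv2.minEnclosingCircle(cnt); u+=x-11;v+=y-11
    M=cv2.moments(cnt); u2=M['m10']/M['m00']+x-11;v2=M['m01']/M['m00']+y-11
    P=plane('wrist',u2,v2,z,o); q=(P[:2]-C)@np.c_[ex,ey]
    zz=pts('wrist',*np.meshgrid(np.arange(x-3,x+4),np.arange(y-3,y+4)),d[y-3:y+4,x-3:x+4],o)[...,2]
    print(n,u2,v2,r,q,np.degrees(np.arctan2(q[1],q[0]))%360,'topz',np.percentile(zz,[50,90]))
E
```

```text
knob 256.1746031746032 165.0549886621315 10.521928787231445 [-0.05702716 -0.14024154] 247.87160603333146 topz [0.18601587 0.18714073]
ball 275.27088212334115 140.72053083528493 8.853076934814453 [-0.08874415 -0.15655917] 240.4536596786764 topz [0.05431643 0.05628243]
```

Request:
servo_tool --series '[[[-45,1,0,0],[-92,3,0,0],[-138,4,0,0],[-138,4,20,0],[-138,4,50,0],[-138,4,68,0],[-138,4,68,0],[-138,4,68,0]]]' --fingers 0

```text
clock: 23.25
position: [0.4699, 0.004, 0.3518]
tcp_rot: [0.764, -0.645, 0.0, 0.0]
force: [-0.5, -0.0, -0.3]
gripper_width: 0.0
gripper_force: 0.0
```

```bash
python3 - <<'E'
from h import *
o=get_obs(); print(o['position'],o['force'],(o['position'][:2]-C)@np.c_[ex,ey])
E
```

```text
[0.46993467 0.00398177 0.35176834] [-0.45747305 -0.00082527 -0.2776884 ] [-0.06325201 -0.00173997]
```

Request:
servo_tool --series '[[[0,1,10,0],[0,1,20,0],[0,2,30,0],[0,3,40,0],[0,4,50,0],[0,4,58,0],[0,4,65,0],[0,4,72,0],[0,3,79,0],[0,3,86,0],[0,2,92,0],[0,2,97,0],[0,2,97,0]]]'

```text
clock: 24.88
position: [0.4682, 0.0036, 0.2574]
tcp_rot: [0.764, -0.645, 0.001, -0.001]
force: [-7.3, 1.3, 15.3]
gripper_width: 0.0002
gripper_force: 7.3
```

```bash
python3 - <<'E'
from h import *
o=get_obs(); print(o['position'],o['force'],(o['position'][:2]-C)@np.c_[ex,ey])
E
```

```text
[0.46817973 0.00363748 0.2573573 ] [-7.26370767  1.28818544 15.32384219] [-0.06503983 -0.00178521]
```

Request:
servo_tool --series '[[[0,0,2,0],[0,0,4,0],[0,0,5,0],[0,0,5,0]]]'

```text
clock: 25.38
position: [0.4683, 0.0035, 0.2565]
tcp_rot: [0.765, -0.645, 0.003, -0.003]
force: [-15.7, 5.5, 31.5]
gripper_width: -0.0001
gripper_force: 15.6
```

Request:
servo_tool --series '[[[0,0,-5,0],[0,0,-15,0],[0,0,-30,0],[0,0,-45,0],[0,0,-60,0],[0,0,-75,0],[0,0,-90,0],[0,0,-110,0],[0,0,-165,0],[0,0,-200,0],[0,0,-200,0]]]'

```text
clock: 26.75
position: [0.4682, 0.0037, 0.4526]
tcp_rot: [0.764, -0.645, 0.001, -0.002]
force: [0.6, -0.1, 0.1]
gripper_width: -0.0
gripper_force: 0.0
```

Request:
servo_tool --series '[[[50,0,0,0],[100,0,0,0],[150,0,0,0],[200,0,0,0],[250,0,0,0],[300,0,0,0],[300,0,0,0],[300,0,0,0]]]'

```text
clock: 27.75
position: [0.5185, -0.2918, 0.4486]
tcp_rot: [0.764, -0.645, -0.001, 0.0]
force: [-0.4, 0.6, 0.2]
gripper_width: 0.0001
gripper_force: 0.0
```

```bash
python3 dial.py; python3 - <<'E'
from h import *
o,im,d=snap('top'); print(o['position'],o['force'])
def z(P,r=2):
    u,v=proj('top',P); x,y=int(round(u)),int(round(v)); return pts('top',*np.meshgrid(np.arange(x-r,x+r+1),np.arange(y-r,y+r+1)),d[y-r:y+r+1,x-r:x+r+1])[...,2]
print('handle',np.percentile(z(cw(-.064,.03,.315)),[50,95]), 'knob',np.percentile(z(cw(-.0574,-.14,.187)),[50,95]))
for t in(-60,0,60,120,180): 
    a=np.radians(t); print('lid',t,np.percentile(z(cw(.085*np.cos(a),.085*np.sin(a),.122),1),[10,50,90]))
s,sd=snap('scene')[1:]
cv2.imwrite('pics/s3.png',cv2.resize(s[130:310,190:380],None,fx=3,fy=3)[:,:,::-1])
E
```

```text
120 43 120.35781004091986 0.17951110830401668
240 81 240.61496287136384 0.18647521642673645
0 58 353.6161589713618 0.20014921896970023
[ 0.51849465 -0.29179109  0.44864973] 0.00014023673223854784 [-0.41087325  0.64123402  0.20021094] -102.15998656782536 0.3083869568057041
[ 0.51837772 -0.29128133  0.44940308] [0.14890711 0.82836896 0.06658215]
handle [0.31628045 0.31896945] knob [0.76699052 0.76893774]
lid -60 [0.77976335 0.78163437 0.782921  ]
lid 0 [0.20965317 0.22766286 0.28784893]
lid 60 [0.1200145  0.12078471 0.12335606]
lid 120 [0.31626778 0.31821753 0.32076231]
lid 180 [0.74884941 0.75070667 0.75304869]
```

View pics/s3.png

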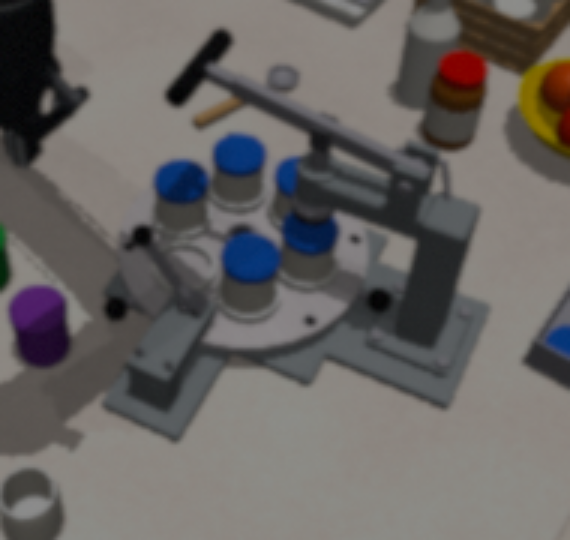

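The handle is up at (200,65) and a pot sits under the ram at (310,235). Lastly I compare lid heights in the scene depth.

```bash
python3 - <<'E'
from h import *
o,im,d=snap('scene'); hsv=cv2.cvtColor(im,cv2.COLOR_RGB2HSV); m=cv2.inRange(hsv,(105,140,50),(125,255,255))>0
v,u=np.nonzero(m); P=pts('scene',u,v,d[v,u])
for t in(-60,0,60,120,180):
    a=np.radians(t); c=cw(.085*np.cos(a),.085*np.sin(a),0)[:2]; k=np.hypot(*(P[:,:2]-c).T)<.03
    if k.sum(): print(t,k.sum(),np.percentile(P[k,2],[50,75]).round(4))
E
```

```text
-60 188 [0.1255 0.1268]
0 125 [0.1195 0.121 ]
60 54 [0.1202 0.1207]
120 140 [0.1197 0.1207]
180 152 [0.1199 0.1212]
```

The lid under the press now matches the three finished pots (about 0.120 m). The next lid is still proud (0.126 m).

```bash
python3 -c "
from cell import *
print(sign_off())"
```

```text
the job is handed in; nothing more can be done
None
```

The job is handed in with no verdict shown: by camera, the dial is one place on, the pin home, the lever back, the lid under the press level with the finished ones, the next lid still proud, and the handle up.

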